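Dry run of a cut along a template's curved edge

ROBOT

A 7-joint arm with a two-finger parallel gripper is mounted at the origin on the work surface. World frame = base frame: x ahead of the robot, y to its left, z up, the work surface at z = 0. Lengths are in m, angles in degrees, forces in N, time in s.
With the tool pointing down it reaches from about 0.4 to 0.925 m from the base axis. Payload 4.1 kg.
Tool frame: the origin (TCP) lies midway between the tips of the shut fingers; the grasp point (between the pads) lies 19 mm behind it (tcp_to_grasp is the distance from the TCP to the grasp point, in m); z points along the fingers, y is the line along which they close (so a half turn about z gives the same grasp; the last joint's range is limited). The gripper opens to 85 mm and grips with 20 to 120 N. Pads are 22 mm wide; open, the fingers measure 114 mm over their backs; the gripper's body (76 mm by 85 mm) begins 54 mm behind the grasp point. The pads swing forward as they close: fully open they stand 13 mm farther back than shut.
Start: joints at [60.676, 22.827, 2.584, 88.041, -1.071, 69.15, -2.905], TCP at [0.261, -0.595, 0.231] pointing down, gripper open.
Joint ranges: [-161.44, 161.44], [-28.35, 127.94], [-78.24, 83.42], [0, 140.83], [-78.03, 258.03], [13.02, 114.36], [-168.23, 168.23]. Speed limits (degrees/s): [147.25, 147.25, 180, 180, 180, 180, 180].

INTERFACE

Orientations are given as [roll, pitch, yaw] about the fixed x, y, z axes, in that order (R = Rz(yaw) Ry(pitch) Rx(roll)).
In Python, from rig import * gives the robot as it stands.
- The arm moves only by the tool move_arm, never from a script. Its argument "deltas" is a list that holds one entry, the list of rows, each a list of 7 numbers: the closure, from 0 (fully open) to 1 (shut), then the shift along the tool's x, y, z in mm, then the turn, a rotation vector about the tool's x, y, z in rad. In form: [[[claw, x, y, z, ax, ay, az], ...]]. A call has exactly 8 rows; each row is the pose to reach, as a shift and turn from the pose commanded when the call began, along the tool's axes at that moment; what a row does not reach only later rows make up. A row lasts 1/8 s, in which the tool goes at most 62.5 mm and 10.7 degrees, less where a joint would pass 70% of its speed; a pose out of reach is approached as far as the arm can. A call with a gripper value outside its range is refused whole. The fingers move at their own pace and stop on an object; the grip force is fixed at half the most. Time passes only in rows, so rows that repeat a pose let the fingers close, or fill a call up. It gives the time, the measured TCP pose, the force, the opening and the grip force at its end, in the units of the state.
- sense(): the state, without advancing time (a new reading comes with each control period).
- capture(name): name is "side" or "top"; returns the picture (420x560x3 uint8, red, green, blue); there is no depth.
- camera_params(name): a dict with "vertical_fov" (degrees; the focal length in pixels is half the picture's height over the tangent of half this angle, whatever the lens; pixels are square), "cx", "cy" (the principal point, pixels), "position" and "rotation" of the camera in the world. Camera axes: x right, y up, looking along -z (the intrinsics and any distortion apply to the point x, -y, -z); pixel columns grow to the right and rows downward; lengths in m; the calibration is good to about 2 mm. A picture is of the moment at which its call begins. camera_params takes no time and is no camera call.
- close_job(): hands the job in; it is judged then, once.
The state is a dict: "clock": time; "joint_pos": joint angles; "dq": joint speeds; "joint_torque": joint torques, N m; "tcp_pos": TCP position; "eef_rot": TCP orientation; "ft_force": force on the tool from outside, world axes, zero at the start; "torque": the same for the moment, N m; "finger_gap": finger opening in m; "grasp_force": force on a finger pad.
Only numpy, scipy, OpenCV 4.12 (cv2) and the standard library are available. Lean on these libraries where they do the work, as an engineer would, in place of code of your own. Each camera call takes 0.05 s, during which the arm holds its last target. There are 200 camera calls.

TASK

Make a dry run of the cut, without the knife: with the fingers closed together, follow the whole curved edge of the aluminium template with the fingertips, touching it lightly or just clear of it by a few millimetres, from the corner beside the hanging hole round to the other corner, then take the hand away. Do not press hard on the template, lift it or shift it, and leave the two weights on it, the thread spools and the jar where they stand.

Things in the scene. Friction and masses are not known exactly. Their poses are not given: they have to be found in the camera images.
- template: Flat bare-aluminium plate, 6 mm thick, 240 x 125 mm, 420 g, loose on the cork, turned any way round. One long side bulges out as an arc of radius 170 mm (267 mm long), the others are straight. Origin: centre of its underside, z up. The arc bulges to -x: middle x -62.5, centre of curvature x +107.5, y 0, ends x -12.7, y -120 (hole end) and +120 mm. Slides if dragged.
- hanging_hole (a point): Centre, on the top face, of the one round 12 mm hole through the template, 33 mm from one end (corner) of the curved edge: template x 12, y -98 mm.
- edge_1 (a point): point 1 of 9 on the template's curved edge, on the top rim of the plate (6 mm above the cork); about 31 mm of edge lies between neighbours; this one is 9 mm along the edge from the corner with the hanging hole
- edge_2 (a point): point 2 of 9 on the template's curved edge, on the top rim of the plate (6 mm above the cork); about 31 mm of edge lies between neighbours; numbered from the hanging-hole end
- edge_3 (a point): point 3 of 9 on the template's curved edge, on the top rim of the plate (6 mm above the cork); about 31 mm of edge lies between neighbours; numbered from the hanging-hole end
- edge_4 (a point): point 4 of 9 on the template's curved edge, on the top rim of the plate (6 mm above the cork); about 31 mm of edge lies between neighbours; numbered from the hanging-hole end
- edge_5 (a point): point 5 of 9 on the template's curved edge, on the top rim of the plate (6 mm above the cork); about 31 mm of edge lies between neighbours; this one is the middle of the edge
- edge_6 (a point): point 6 of 9 on the template's curved edge, on the top rim of the plate (6 mm above the cork); about 31 mm of edge lies between neighbours; numbered from the hanging-hole end
- edge_7 (a point): point 7 of 9 on the template's curved edge, on the top rim of the plate (6 mm above the cork); about 31 mm of edge lies between neighbours; numbered from the hanging-hole end
- edge_8 (a point): point 8 of 9 on the template's curved edge, on the top rim of the plate (6 mm above the cork); about 31 mm of edge lies between neighbours; numbered from the hanging-hole end
- edge_9 (a point): point 9 of 9 on the template's curved edge, on the top rim of the plate (6 mm above the cork); about 31 mm of edge lies between neighbours; this one is 9 mm short of the other corner
- board: The cork board on the bench, fixed: 360 x 500 mm (its x and y), 20 mm thick. Origin at the centre of its underside, on the bench top (height 0).
- weight_1: Turned steel pattern weight standing on the template near the hanging hole, 44 mm across, 42 mm high with a 26 mm knob, 360 g, loose. Origin at the centre of its underside. Nearest point of the curved edge is at least 35 mm away from its side.
- weight_2: The other pattern weight, the same, standing on the other half of the template. Origin at the centre of its underside.
- spool_1: Spool of brown thread standing on the bench to the robot's right of the cork board, 48 mm across, 62 mm high, loose. Origin at the centre of its underside.
- spool_2: Spool of near-black thread, the same size, standing near the first. Origin at the centre of its underside.
- jar: Closed jar standing on the bench to the robot's left of the cork board, 60 mm across, 62 mm high, loose. Origin at the centre of its underside.

How it is judged:
By the outcome, as a careful person would: the job done as asked, in the order asked, and still so for the second after the job is handed in, with the robot touching nothing.
It also fails if it takes over 42 s, if anything falls off the work surface, if the arm or the gripper's body presses on something with over 40 N, if the wrist force passes 120 N, or if a joint passes its speed limit or range.

## Working session

There is one attempt and no reset: what is moved stays moved. The work goes in short steps, Python scripts to look and compute and a tool call to move; the robot and the scene stay as the last step left them, time stands still between calls to the robot, and variables do not carry over. Pictures are saved under pics/ and viewed, at most 10 in all, crops included, and the job is handed in when it is done.

Besides the shell and the picture viewer there is one more tool, called in YAML: its name, and indented under it one key for each argument. move_arm: Moves the arm, as the interface text tells. Its arguments: {"type":"object","properties":{"deltas":{"type":"array"}},"required":["deltas"]}

```bash
mkdir -p pics
python3 - <<'E'
from rig import *
import cv2
for n in("top","side"):
    cv2.imwrite(f"pics/{n}0.png",cv2.resize(capture(n),(784,588),interpolation=cv2.INTER_CUBIC)[:,:,::-1]); print(camera_params(n))
s=sense();print(s)
E
```

```text
{'vertical_fov': 45.70314877085057, 'cx': 275.8128069594765, 'cy': 205.61409125369178, 'position': array([0.36079955, 0.00838809, 1.10345599]), 'rotation': array([ 10.73490647,  -0.53749311, -88.41874803])}
{'vertical_fov': 52.84965449370873, 'cx': 275.8827069052262, 'cy': 201.5228686395387, 'position': array([0.15723711, 0.61206652, 0.80036016]), 'rotation': array([  44.29089264,   -0.78260182, -144.80294119])}
{'clock': 0.1, 'joint_pos': array([60.67606866, 22.86732228,  2.58090644, 88.10729738, -1.07120559,
       69.1497712 , -2.9061208 ]), 'dq': array([ 0.02406342, -0.1416932 , -0.06329918, -0.2133321 ,  0.08868976,
       -0.00814528,  0.0115526 ]), 'joint_torque': array([ 4.02874823e-03, -4.76264048e+01,  1.37032997e+00, -2.54950547e+01,
        1.20094573e-02,  5.00960421e-03, -9.31347671e-06]), 'tcp_pos': array([ 0.26055139, -0.59487133,  0.23036893]), 'eef_rot': array([-1.79900026e+02,  7.34583180e-03,  2.36564465e+01]), 'ft_force': array([-0.70744047,  0.43823   ,  0.62652647]), 'torque': array([-0.02311439, -0.02068563,  0.02884065]), 'grasp_force': 0.0, 'finger_gap': 0.08573383546322863}
```

View pics/top0.png

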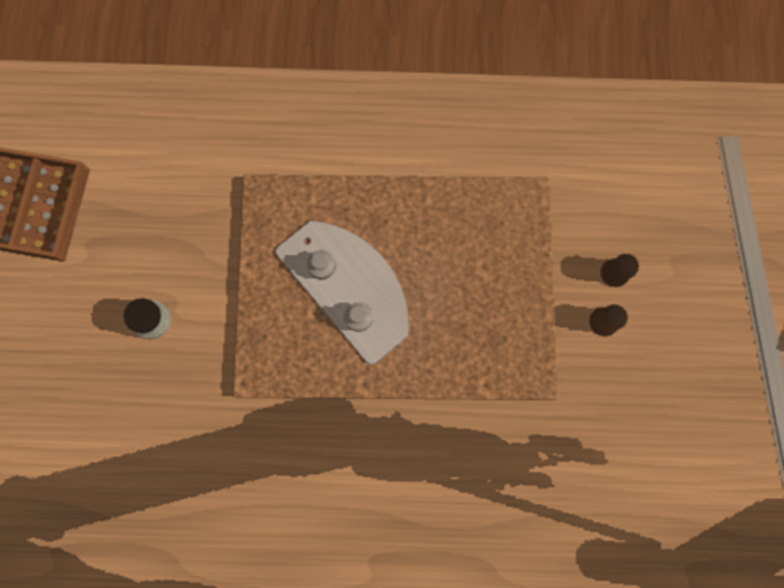

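View pics/side0.png

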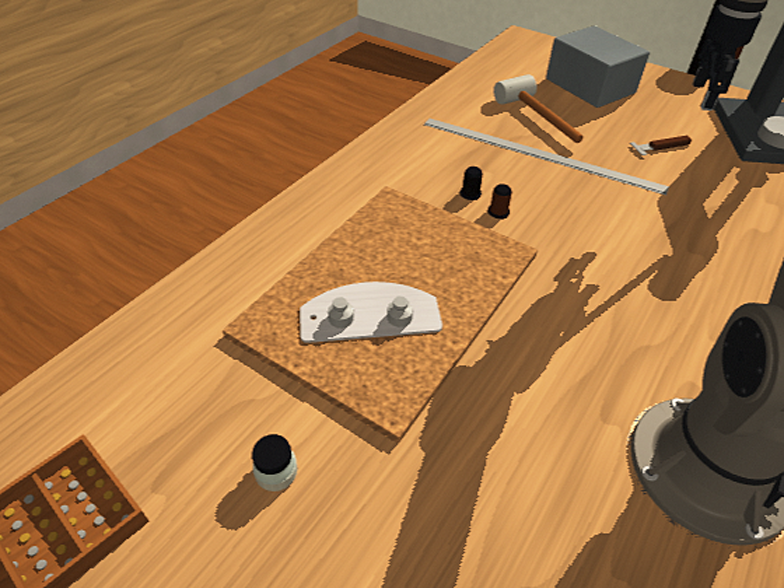

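The top view (shown at 1.4×) has the template's hole corner at about (314,221) and the other arc corner at (408,335). The hole is at (308,241), and the arc bulges up and to the right, which is away from the robot and to its right. I'll fit its pose by silhouette in both views.

```bash
cat > h.py <<'E'
from rig import *
import cv2,numpy as np
from scipy.spatial.transform import Rotation as R
from scipy.optimize import least_squares
def proj(n,P):
    c=camera_params(n);f=210/np.tan(np.radians(c["vertical_fov"]/2))
    q=(np.atleast_2d(P)-c["position"])@R.from_euler("xyz",c["rotation"],degrees=True).as_matrix()
    return np.c_[c["cx"]+f*q[:,0]/-q[:,2],c["cy"]-f*q[:,1]/-q[:,2]]
a=np.linspace(-1,1,81)*np.arcsin(120/170)
ARC=np.c_[.1075-.17*np.cos(a),.17*np.sin(a)]          # hole end first
OUT=np.r_[ARC,[[.0625,.12],[.0625,-.12]]]
def world(p,xy,z):
    c,s=np.cos(p[2]),np.sin(p[2]);xy=np.atleast_2d(xy)
    return np.c_[xy@[[c,s],[-s,c]]+p[:2],np.full(len(xy),z)]
def sil(n,p): return cv2.convexHull(proj(n,np.r_[world(p,OUT,.026),world(p,OUT,.020)]).astype(np.float32))
def contour(n,img,box):
    h=cv2.cvtColor(cv2.cvtColor(img,cv2.COLOR_RGB2HSV),cv2.COLOR_RGB2BGR)[:,:,1] if 0 else cv2.cvtColor(img,cv2.COLOR_RGB2HSV)[:,:,1]
    m=np.zeros_like(h);x0,y0,x1,y1=box;m[y0:y1,x0:x1]=(h[y0:y1,x0:x1]<75)*255
    cs=max(cv2.findContours(m,cv2.RETR_EXTERNAL,cv2.CHAIN_APPROX_NONE)[0],key=cv2.contourArea)
    # true edge lies half a pixel outside boundary pixels: use upscaled mask
    M=cv2.resize(m,None,fx=4,fy=4,interpolation=cv2.INTER_LINEAR)>127
    C=max(cv2.findContours(M.astype(np.uint8),cv2.RETR_EXTERNAL,cv2.CHAIN_APPROX_NONE)[0],key=cv2.contourArea)
    return (C[:,0]+.5)/4-.5
def fit(views,p0):
    f=lambda p:np.concatenate([[cv2.pointPolygonTest(sil(n,p),(float(u),float(v)),True) for u,v in C[::3]] for n,C in views])
    return least_squares(f,p0,loss="soft_l1",f_scale=.4,diff_step=1e-4)
E
cat > fit.py <<'E'
from h import *
T=contour("top",t:=capture("top"),(185,145,305,270));S=contour("side",s:=capture("side"),(205,190,325,250))
p0=[.55,.05,np.radians(float(__import__("sys").argv[1]))]
for v in([("top",T)],[("side",S)],[("top",T),("side",S)]):
    r=fit(v,p0);p=r.x;print(p[:2],np.degrees(p[2]),np.abs(r.fun).mean())
np.save("p.npy",p)
hole=world(p,[.012,-.098],.026)
B=[[x,y] for x in(-.18,.18) for y in(-.25,.25)]
ims=[]
for n,im,(x0,y0) in(("top",t,(185,145)),("side",s,(205,180))):
    w=cv2.resize(im[y0:y0+130,x0:x0+130],None,fx=3,fy=3,interpolation=cv2.INTER_CUBIC)
    q=lambda P:(((proj(n,P)-[x0,y0]+.5)*3-.5)*16).round().astype(np.int32)
    cv2.polylines(w,[q(world(p,OUT,.026))],True,(255,0,0),1,shift=4)
    u=q(hole)[0];cv2.circle(w,tuple(int(k) for k in u),64,(0,255,0),1,shift=4);ims.append(w)
cv2.imwrite("pics/fit.png",np.hstack(ims)[:,:,::-1])
E
python3 fit.py 126; python3 -c "
from h import *
p=np.load('p.npy');print(world(p,ARC[::10],.026),world(p,[.012,-.098],.026))"
```

```text
Traceback (most recent call last):
  File "fit.py", line 5, in <module>
    r=fit(v,p0);p=r.x;print(p[:2],np.degrees(p[2]),np.abs(r.fun).mean())
  File "h.py", line 26, in fit
    return least_squares(f,p0,loss="soft_l1",f_scale=.4,diff_step=1e-4)
  File "h.py", line 25, in <lambda>
    f=lambda p:np.concatenate([[cv2.pointPolygonTest(sil(n,p),(float(u),float(v)),True) for u,v in C[::3]] for n,C in views])
                                                     ~~~^^^^^
  File "h.py", line 15, in sil
    def sil(n,p): return cv2.convexHull(proj(n,np.r_[world(p,OUT,.026),world(p,OUT,.020)]).astype(np.float32))
                                        ~~~~^^^^^^^^^^^^^^^^^^^^^^^^^^^^^^^^^^^^^^^^^^^^^^
  File "h.py", line 6, in proj
    c=camera_params(n);f=210/np.tan(np.radians(c["vertical_fov"]/2))
ValueError: time passes only in moves, steps and waits
Traceback (most recent call last):
FileNotFoundError: [Errno 2] No such file or directory: 'p.npy'
```

```bash
python3 - <<'E'
s=open("h.py").read()
s=s.replace("def proj","CAM={n:camera_params(n) for n in('top','side')}\ndef proj").replace("c=camera_params(n);f","c=CAM[n];f")
s=s.replace('cv2.cvtColor(cv2.cvtColor(img,cv2.COLOR_RGB2HSV),cv2.COLOR_RGB2BGR)[:,:,1] if 0 else ','')
s=s.replace("    cs=max(cv2.findContours(m,cv2.RETR_EXTERNAL,cv2.CHAIN_APPROX_NONE)[0],key=cv2.contourArea)\n    # true edge lies half a pixel outside boundary pixels: use upscaled mask\n","")
s=s.replace("[[cv2.pointPolygonTest(sil(n,p),(float(u),float(v)),True) for u,v in C[::3]] for n,C in views]","[[cv2.pointPolygonTest(h,(float(u),float(v)),True) for u,v in C[::3]] for h,C in((sil(n,p),C) for n,C in views)]")
open("h.py","w").write(s)
E
python3 fit.py 130; python3 -c "
from h import *
p=np.load('p.npy');print(world(p,ARC[::10],.026),world(p,[.012,-.098],.026))"
```

```text
[0.57342408 0.05862918] 131.83852641576348 0.24778138653937698
[0.5741727  0.05632118] 131.88848111265105 0.30469127546580466
[0.5736128  0.05800721] 131.87486673618207 0.39726848561430583
[[ 0.6715868   0.12849066  0.026     ]
 [ 0.66647847  0.09563273  0.026     ]
 [ 0.65507154  0.0643978   0.026     ]
 [ 0.63780245  0.03598095  0.026     ]
 [ 0.61533193  0.01146944  0.026     ]
 [ 0.58851971 -0.00819891  0.026     ]
 [ 0.55839167 -0.02227157  0.026     ]
 [ 0.52610051 -0.0302101   0.026     ]
 [ 0.49288174 -0.03171078  0.026     ]] [[0.63857396 0.13235805 0.026     ]]
```

View pics/fit.png

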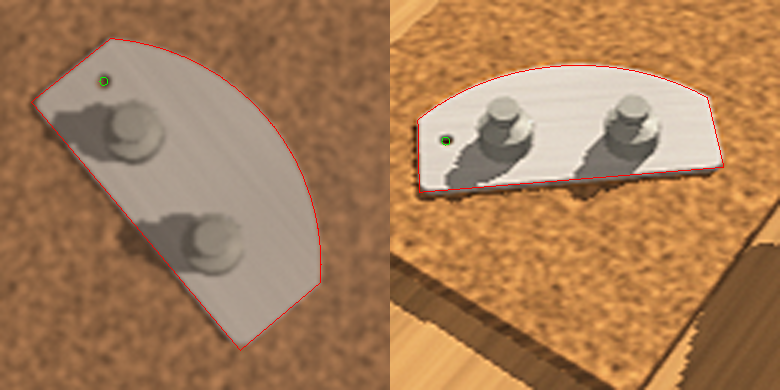

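The fit agrees between the cameras to about 2 mm, and the hole lands right. I'll keep the tool yaw constant and go over the hole corner with the fingers shut, then sweep with the tips about 3 mm above the rim.

move_arm:
  deltas:
    - [[1, 20, -15, 0, 0, 0, 0], [1, 60, -45, 0, 0, 0, 0], [1, 105, -78, 0, 0, 0, 0], [1, 150, -112, 0, 0, 0, 0], [1, 195, -146, 0, 0, 0, 0], [1, 240, -179, 0, 0, 0, 0], [1, 285, -213, 0, 0, 0, 0], [1, 330, -246, 0, 0, 0, 0]]

```text
clock: 1.3
tcp_pos: [0.4651, -0.2361, 0.2316]
eef_rot: [180.0, -0.0, 23.6]
ft_force: [0.0, -1.5, 0.0]
finger_gap: 0.0002
grasp_force: 0.0
```

move_arm:
  deltas:
    - [[1, 50, -37, 0, 0, 0, 0], [1, 105, -78, 10, 0, 0, 0], [1, 160, -120, 30, 0, 0, 0], [1, 215, -161, 60, 0, 0, 0], [1, 270, -202, 90, 0, 0, 0], [1, 315, -236, 110, 0, 0, 0], [1, 337, -252, 120, 0, 0, 0], [1, 337, -252, 120, 0, 0, 0]]

```text
clock: 2.3
tcp_pos: [0.6709, 0.1352, 0.1086]
eef_rot: [-179.7, 0.1, 24.1]
ft_force: [-0.5, -0.1, -0.0]
finger_gap: 0.0002
grasp_force: 0.0
```

move_arm:
  deltas:
    - [[1, 0, 0, 0, 0, 0, 0], [1, 0, 0, 0, 0, 0, 0], [1, 0, 0, 0, 0, 0, 0], [1, 0, 0, 0, 0, 0, 0], [1, 0, 0, 0, 0, 0, 0], [1, 0, 0, 0, 0, 0, 0], [1, 0, 0, 0, 0, 0, 0], [1, 0, 0, 0, 0, 0, 0]]

```text
clock: 3.3
tcp_pos: [0.6719, 0.1284, 0.1113]
eef_rot: [180.0, 0.0, 23.7]
ft_force: [-0.7, 0.3, -0.1]
finger_gap: -0.0001
grasp_force: 0.0
```

move_arm:
  deltas:
    - [[1, 0, 0, 12, 0, 0, 0], [1, 0, 0, 28, 0, 0, 0], [1, 0, 0, 44, 0, 0, 0], [1, 0, 0, 58, 0, 0, 0], [1, 0, 0, 68, 0, 0, 0], [1, 0, 0, 74, 0, 0, 0], [1, 0, 0, 77, 0, 0, 0], [1, 0, 0, 77, 0, 0, 0]]

```text
clock: 4.3
tcp_pos: [0.6721, 0.1284, 0.0344]
eef_rot: [180.0, -0.0, 23.7]
ft_force: [-0.2, 0.5, -0.3]
finger_gap: 0.0
grasp_force: 0.0
```

Run:
```python
from h import *
p=np.load("p.npy");s=sense();print(s["tcp_pos"],s["ft_force"],s["eef_rot"])
ims=[]
for n in("side","top"):
    im=capture(n);u=proj(n,s["tcp_pos"])[0];x0,y0=(u-45).astype(int)
    w=cv2.resize(im[y0:y0+90,x0:x0+90],None,fx=4.4,fy=4.4,interpolation=cv2.INTER_CUBIC)
    q=lambda P:(((proj(n,P)-[x0,y0]+.5)*4.4-.5)*16).round().astype(np.int32)
    cv2.polylines(w,[q(world(p,OUT,.026))],True,(255,0,0),1,shift=4)
    cv2.circle(w,tuple(int(k) for k in q(s["tcp_pos"])[0]),50,(0,255,0),1,shift=4);ims.append(w)
cv2.imwrite("pics/near1.png",np.hstack(ims)[:,:,::-1])
y=np.radians(s["eef_rot"][2]);c,k=np.cos(y),np.sin(y)
b=np.linspace(-1,1,33)*np.arcsin(120/170);W=world(p,np.c_[.1075-.171*np.cos(b),.171*np.sin(b)],0)[:,:2]
D=(W-s["tcp_pos"][:2])*1000
T=np.c_[c*D[:,0]+k*D[:,1],k*D[:,0]-c*D[:,1]]
print(T[0].round(1))
for i in range(4): print((T[8*i+1:8*i+9]-T[8*i]).round(1).tolist())
```

```text
[0.67212988 0.12838229 0.03443538] [-0.17937709  0.47006117 -0.32106465] [ 1.79989553e+02 -2.03414996e-02  2.36534142e+01]
[0.4 0.1]
[[-4.0, 7.4], [-8.3, 14.5], [-13.0, 21.5], [-18.0, 28.2], [-23.3, 34.7], [-28.9, 40.9], [-34.9, 46.8], [-41.1, 52.4]]
[[-6.5, 5.3], [-13.2, 10.3], [-20.2, 14.9], [-27.4, 19.2], [-34.8, 23.2], [-42.3, 26.7], [-50.1, 29.9], [-58.0, 32.7]]
[[-8.0, 2.4], [-16.1, 4.5], [-24.4, 6.1], [-32.6, 7.3], [-41.0, 8.1], [-49.3, 8.5], [-57.7, 8.5], [-66.1, 8.1]]
[[-8.3, -0.8], [-16.6, -2.1], [-24.8, -3.7], [-33.0, -5.7], [-41.0, -8.1], [-48.9, -11.0], [-56.6, -14.2], [-64.2, -17.7]]
```

View pics/near1.png

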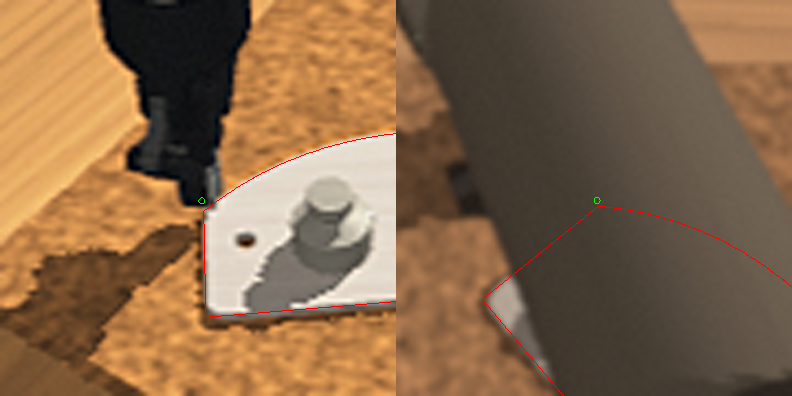

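The tips sit at the hole corner, at about (203,200) in the left crop. I'll lower them to about 3.5 mm clear and start the sweep.

move_arm:
  deltas:
    - [[1, 0, 0, 2, 0, 0, 0], [1, 0, 0, 4, 0, 0, 0], [1, 0, 0, 5, 0, 0, 0], [1, 0, 0, 5, 0, 0, 0], [1, 0, 0, 5, 0, 0, 0], [1, 0, 0, 5, 0, 0, 0], [1, 0, 0, 5, 0, 0, 0], [1, 0, 0, 5, 0, 0, 0]]

```text
clock: 5.4
tcp_pos: [0.6719, 0.1283, 0.0293]
eef_rot: [180.0, 0.0, 23.7]
ft_force: [-0.2, -0.6, 0.6]
finger_gap: -0.0
grasp_force: 0.0
```

move_arm:
  deltas:
    - [[1, -4.0, 7.4, 0, 0, 0, 0], [1, -8.3, 14.5, 0, 0, 0, 0], [1, -13, 21.5, 0, 0, 0, 0], [1, -18, 28.2, 0, 0, 0, 0], [1, -23.3, 34.7, 0, 0, 0, 0], [1, -28.9, 40.9, 0, 0, 0, 0], [1, -34.9, 46.8, 0, 0, 0, 0], [1, -41.1, 52.4, 0, 0, 0, 0]]

```text
clock: 6.4
tcp_pos: [0.6551, 0.0634, 0.0293]
eef_rot: [180.0, 0.0, 23.7]
ft_force: [0.8, -0.6, -0.5]
finger_gap: -0.0002
grasp_force: 0.0
```

Run:
```python
from h import *
p=np.load("p.npy");s=sense();print(s["tcp_pos"],s["ft_force"],s["eef_rot"])
c=world(p,[.1075,0],0)[0,:2];print((np.hypot(*(s["tcp_pos"][:2]-c))-.17)*1000)
```

```text
[0.65508095 0.06338777 0.02928866] [ 0.76676253 -0.61638632 -0.4742959 ] [1.79993708e+02 1.64816682e-03 2.36591468e+01]
0.4484983152375499
```

Tracking is within 0.5 mm of the arc with no contact, so I'll go on.

move_arm:
  deltas:
    - [[1, -6.5, 5.3, 0, 0, 0, 0], [1, -13.2, 10.3, 0, 0, 0, 0], [1, -20.2, 14.9, 0, 0, 0, 0], [1, -27.4, 19.2, 0, 0, 0, 0], [1, -34.8, 23.2, 0, 0, 0, 0], [1, -42.3, 26.7, 0, 0, 0, 0], [1, -50.1, 29.9, 0, 0, 0, 0], [1, -58, 32.7, 0, 0, 0, 0]]

```text
clock: 7.4
tcp_pos: [0.6149, 0.0102, 0.0293]
eef_rot: [180.0, 0.0, 23.7]
ft_force: [-0.7, -0.5, -0.5]
finger_gap: -0.0001
grasp_force: 0.0
```

Run:
```python
from h import *
p=np.load("p.npy");s=sense()
c=world(p,[.1075,0],0)[0,:2];print(s["tcp_pos"],(np.hypot(*(s["tcp_pos"][:2]-c))-.17)*1000)
ims=[]
for n in("side","top"):
    im=capture(n);u=proj(n,s["tcp_pos"])[0];x0,y0=(u-45).astype(int)
    w=cv2.resize(im[y0:y0+90,x0:x0+90],None,fx=4.4,fy=4.4,interpolation=cv2.INTER_CUBIC)
    q=lambda P:(((proj(n,P)-[x0,y0]+.5)*4.4-.5)*16).round().astype(np.int32)
    cv2.polylines(w,[q(world(p,OUT,.026))],True,(255,0,0),1,shift=4)
    cv2.circle(w,tuple(int(k) for k in q(s["tcp_pos"])[0]),50,(0,255,0),1,shift=4);ims.append(w)
cv2.imwrite("pics/near2.png",np.hstack(ims)[:,:,::-1])
```

```text
[0.61490597 0.01024527 0.02931543] 0.630960001023001
```

View pics/near2.png

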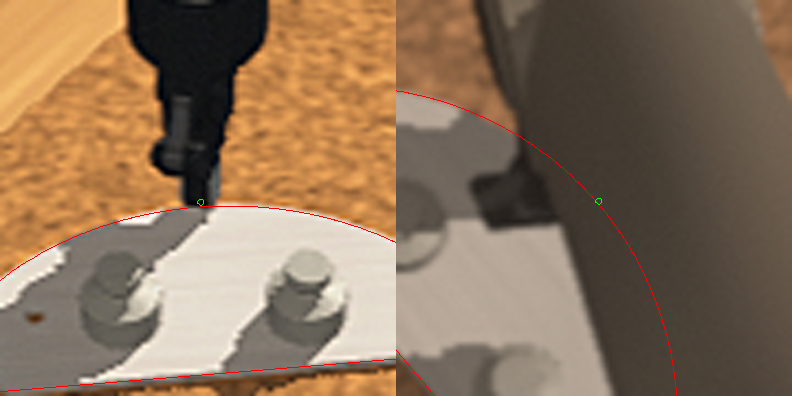

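The tips are right on the rim at mid-arc, at (201,202) in the left crop, and the plate hasn't moved. Next come the second half, a short settle at the far corner, and the lift.

move_arm:
  deltas:
    - [[1, -8, 2.4, 0, 0, 0, 0], [1, -16.1, 4.5, 0, 0, 0, 0], [1, -24.4, 6.1, 0, 0, 0, 0], [1, -32.6, 7.3, 0, 0, 0, 0], [1, -41, 8.1, 0, 0, 0, 0], [1, -49.3, 8.5, 0, 0, 0, 0], [1, -57.7, 8.5, 0, 0, 0, 0], [1, -66.1, 8.1, 0, 0, 0, 0]]

```text
clock: 8.5
tcp_pos: [0.5575, -0.0235, 0.0293]
eef_rot: [180.0, -0.0, 23.7]
ft_force: [1.0, -0.3, -0.2]
finger_gap: -0.0002
grasp_force: 0.0
```

move_arm:
  deltas:
    - [[1, -8.3, -0.8, 0, 0, 0, 0], [1, -16.6, -2.1, 0, 0, 0, 0], [1, -24.8, -3.7, 0, 0, 0, 0], [1, -33, -5.7, 0, 0, 0, 0], [1, -41, -8.1, 0, 0, 0, 0], [1, -48.9, -11, 0, 0, 0, 0], [1, -56.6, -14.2, 0, 0, 0, 0], [1, -64.2, -17.7, 0, 0, 0, 0]]

```text
clock: 9.5
tcp_pos: [0.4916, -0.0328, 0.0293]
eef_rot: [180.0, -0.0, 23.7]
ft_force: [1.4, 0.5, -1.0]
finger_gap: -0.0001
grasp_force: 0.0
```

move_arm:
  deltas:
    - [[1, 0, 0, 0, 0, 0, 0], [1, 0, 0, 0, 0, 0, 0], [1, 0, 0, -10, 0, 0, 0], [1, 0, 0, -30, 0, 0, 0], [1, 0, 0, -60, 0, 0, 0], [1, 0, 0, -95, 0, 0, 0], [1, 0, 0, -130, 0, 0, 0], [1, 0, 0, -160, 0, 0, 0]]

```text
clock: 10.5
tcp_pos: [0.4926, -0.0327, 0.1915]
eef_rot: [179.9, -0.1, 23.7]
ft_force: [0.1, 0.2, -0.8]
finger_gap: 0.0003
grasp_force: 0.0
```

move_arm:
  deltas:
    - [[1, -15, 25, -20, 0, 0, 0], [1, -40, 65, -25, 0, 0, 0], [1, -65, 105, -25, 0, 0, 0], [1, -90, 145, -25, 0, 0, 0], [1, -110, 180, -25, 0, 0, 0], [1, -125, 205, -25, 0, 0, 0], [1, -130, 215, -25, 0, 0, 0], [1, -130, 215, -25, 0, 0, 0]]

```text
clock: 11.5
tcp_pos: [0.4595, -0.2817, 0.2146]
eef_rot: [-180.0, -0.0, 23.6]
ft_force: [0.1, 0.2, -0.4]
finger_gap: -0.0001
grasp_force: 0.0
```

move_arm:
  deltas:
    - [[1, 0, 0, 0, 0, 0, 0], [1, 0, 0, 0, 0, 0, 0], [1, 0, 0, 0, 0, 0, 0], [1, 0, 0, 0, 0, 0, 0], [1, 0, 0, 0, 0, 0, 0], [1, 0, 0, 0, 0, 0, 0], [1, 0, 0, 0, 0, 0, 0], [1, 0, 0, 0, 0, 0, 0]]

```text
clock: 12.5
tcp_pos: [0.4593, -0.282, 0.2143]
eef_rot: [180.0, 0.0, 23.7]
ft_force: [-0.9, -0.1, -0.2]
finger_gap: 0.0001
grasp_force: 0.0
```

Run:
```python
from rig import *
import cv2
cv2.imwrite("pics/end.png",cv2.resize(capture("side"),(784,588))[:,:,::-1])
```

```text
(no output)
```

View pics/end.png

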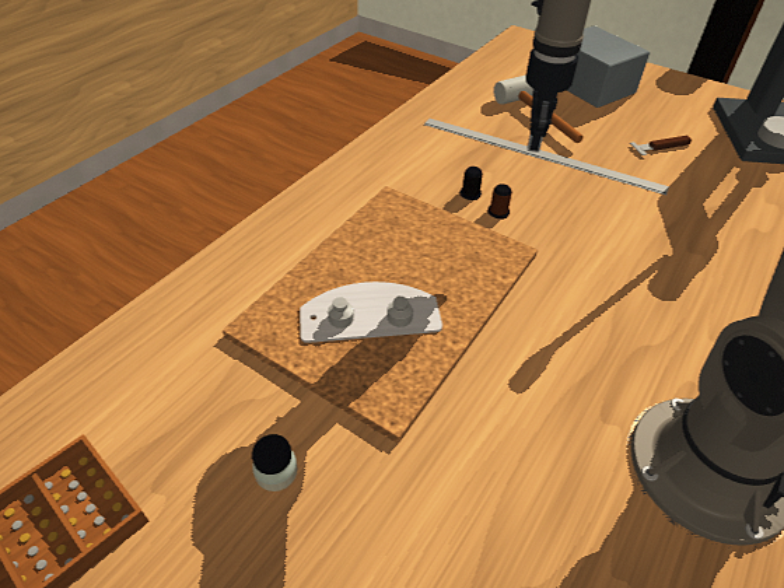

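The template (corners still at about (300,305) and (440,330)), weights, spools and jar all stand where they were, and the hand is well clear.

```bash
python3 -c "
from rig import *
print(close_job())"
```

```text
the job is handed in; nothing more can be done
None
```

The dry run is done and handed in: with the fingers shut, the tips followed the whole curved edge from the hole corner to the other corner about 3 mm above the rim, no contact showed in the force readings, and nothing was disturbed.

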